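Take the filter panel out of the bench dust extractor

TASK

Take the filter panel out of the dust extractor on the bench: turn the swing tab that holds it well aside (about a quarter turn either way, so that it no longer covers the panel), lift the panel out by its handle, and set it down gently, without dropping it, handle up and flat on the floor of the empty steel tray. Leave the tab turned aside, and leave the screwdriver, the small bottle and the small carton where they are.

Things in the scene. Friction and masses are not known exactly. Their poses are not given: they have to be found in the camera images.
- dust_unit: Grey dust extractor, fixed to the bench: box 166 (x) x 262 (y) x 80 mm high, louvred front (-x), round outlet 26 mm long at the back. Origin on the bench under the centre of its top opening; box from x -83 to 83, y -150 to 112 mm. Opening 114 x 174 mm; the panel lies in it on a ledge 60 mm above the bench, top faces level, 2 mm clear on each side.
- swing_tab (a joint): Angle of the tab, a flat steel bar 76 x 20 x 6 mm, 2.5 mm above the extractor's top. Pivot is 107 mm to the extractor's -y from the opening's centre. 0: points along its +y, over the panel; positive is anticlockwise from above (knob toward its -x). Stops at -1.9 and 1.9 rad; clear of the panel beyond 1.4 either way. Friction about 1 N at the knob; stays where left.
- tab_knob (a point): Centre of the top face of the upright round black knob near the tab's free end, 118.5 mm above the bench, its axis 56 mm from the pivot axis. Diameter 16 mm (12 mm in its lowest 6 mm), 30 mm tall above the tab; it moves with the tab.
- tab_pivot (a point): Top of the tab at its pivot axis, 88.5 mm above the bench (a bolt head stands 5 mm above it); fixed to the extractor.
- filter_panel: Filter panel, loose, about 0.2 kg: flat black frame 110 (x) x 170 (y) x 20 mm with pale pleats; its handle is a solid upright fin across the middle, 64 mm long along x, 12 mm thick in y, 36 mm high above the top face. Lies with its axes along the extractor's. Origin at the centre of its underside, z up.
- panel_grip (a point): Centre of the top edge of the panel's fin handle, 56 mm above the panel's underside, over the panel's middle; 116 mm above the bench while the panel is in the extractor.
- tray: Empty shallow dark steel tray, loose, 0.9 kg, 148 (x) x 208 (y) x 24 mm, walls and floor 4 mm thick (inside 140 x 200 mm, so the panel fits only with its long side along the tray's long side, 15 mm spare on each side). Origin at the centre of its underside, z up.
- tray_in (a point): Centre of the tray's inner floor, 4 mm above its underside.
- driver: Bystander: yellow screwdriver lying on the bench, 178 mm long, 27 mm high, along its y. Origin under its middle.
- bottle: Bystander: small dark bottle standing, 40 mm diameter, 100 mm high. Origin at the centre of its underside.
- carton: Bystander: small cardboard carton 61 x 60 x 50 mm high. Origin at the centre of its underside.

How it is judged:
By the outcome, as a careful person would: the job done as asked, in the order asked, and still so for the second after the job is handed in, with the robot touching nothing.
It also fails if it takes over 64 s, if anything falls off the work surface, if the arm or the gripper's body presses on something with over 40 N, if the wrist force passes 120 N, or if a joint passes its speed limit or range.

ROBOT

A 6-joint arm with a two-finger parallel gripper is mounted at the origin on a cart in front of the work surface, level with it; the furniture and walls round the work are solid. World frame = base frame: x ahead of the robot, y to its left, z up, the work surface at z = 0. Lengths are in mm, angles in rad, forces in N, time in s.
With the tool pointing down it reaches from about 325 to 850 mm from the base axis. Payload 15.5 kg.
Tool frame: the origin (TCP) lies midway between the tips of the shut fingers; the grasp point (between the pads) lies 19 mm behind it; z points along the fingers, y is the line along which they close (so a half turn about z gives the same grasp; the last joint's range is limited). The gripper opens to 91 mm and grips with 3 to 60 N. Pads are 32 mm wide; open, the fingers measure 118 mm over their backs; the gripper's body (76 mm by 178 mm) begins 60 mm behind the grasp point.
Start: joints at [1.054, 0.494, 1.345, -0, 1.302, -0.096], TCP at [255.873, 570.224, 213.915] pointing down, gripper open.
Joint ranges: [-2.91, 2.91], [-0.82, 2.16], [0.22, 2.67], [-1.22, 4.37], [0.12, 2.79], [-3.08, 3.08]. Speed limits (rad/s): [1.89, 1.89, 2.57, 3.01, 3.01, 3.01].

INTERFACE

Orientations are given as a rotation vector (axis times angle).
In Python, from plant import r gives the robot as it stands. Calls block until the motion is done:
- r.movep(position, orientation): joint-space move of the TCP to a pose.
- r.move_l(position, rot=None, velocity=150): straight line of the TCP; rot=None keeps the orientation; velocity is the mean speed in mm/s.
- r.move_joints(angles): joint-space move.
- r.gripper_open() and r.gripper_close(grasp_force=None): open the fingers fully, or close them until they stop; grasp_force is the grip in N (None keeps the last).
- r.hold(seconds).
- r.ik(position, orientation): joint angles nearest the present ones, or None.
- r.capture(name): name is "scene" or "top" or "wrist"; returns the picture (420x560x3 uint8, red, green, blue); there is no depth.
- r.calibration(name): a dict with "K" (3x3 intrinsics, pixels), "cam_to_world" (4x4, takes a point from camera to world coordinates). Camera axes: x right, y down, z forward; pixel columns grow to the right and rows downward; lengths in mm; the calibration is good to about 2 mm. A picture is of the moment at which its call begins: read the wrist's pose just before it. calibration takes no time and is no camera call; for the wrist camera it gives the pose at the moment of the call.
A pose or a line that the arm cannot do raises r.IKError and nothing moves.
- r.sign_off(): hands the job in; it is judged then, once.
Trained networks look in the newest picture that a camera, given by its name, has taken for a name from the list of things; names that differ only in an ending like _2 or _b are one class to them, and where a whole thing is asked for, a point or a joint stands for the part that bears it (a point fixed in the world has none). Each returns a list of dicts, best first, with "confidence" (0 to 1); they miss things now and then, are a little off and sometimes report something else, mostly with a low value. They report only what shows in the picture. A call takes as long as a camera call.
- r.boxes_of(camera, thing): "xyz" ([x, y, z] in mm, in the coordinates of the camera as it stood for that picture, good to about 4 mm: the middle of the surface that is visible of it).
- r.regions_of(camera, thing): "pixels" (420x560 bool, what is visible of it).
- r.pinpoint(camera, thing): "xyz" ([x, y, z] in mm, in the coordinates of the camera as it stood for that picture, good to about 4 mm: a listed point, or the origin of a listed thing).
Readings, each from a call of its own:
- r.current_clock(): time.
- r.current_q(): joint angles.
- r.current_dq(): joint speeds.
- r.current_effort(): joint torques, N m.
- r.current_ee_pos(): TCP position.
- r.current_tool_rot(): TCP orientation.
- r.current_contact_force(): force on the tool from outside, world axes, zero at the start.
- r.current_torque(): the same for the moment, N m.
- r.current_grip_width(): finger opening in mm.
- r.current_grasp_force(): force on a finger pad.
Only numpy, scipy, OpenCV 4.12 (cv2) and the standard library are available. Lean on these libraries where they do the work, as an engineer would, in place of code of your own. Each camera call takes 0.05 s, during which the arm holds its last target. There are 200 camera calls.

## Working session

There is one attempt and no reset: what is moved stays moved. The work goes in short steps, each a Python script; the robot and the scene stay as the last script left them, time stands still between calls to the robot, and variables do not carry over. Pictures are saved under pics/ and viewed, at most 10 in all, crops included, and the job is handed in when it is done.

```bash
mkdir -p pics; ls; cat > h.py <<'E'
from plant import r
import numpy as np, cv2
from scipy.spatial.transform import Rotation as R
def w(cam,p,T=None):
    T=np.array(r.calibration(cam)["cam_to_world"]) if T is None else T
    return (T@np.append(p,1))[:3]
def save(im,n): cv2.imwrite("pics/"+n,im[:,:,::-1])
def rot(yaw): # tool down, tool y at angle yaw in world
    c,s=np.cos(yaw),np.sin(yaw)
    y=np.array([c,s,0]);z=np.array([0,0,-1.]);x=np.cross(y,z)
    return R.from_matrix(np.c_[x,y,z]).as_rotvec()
E
python3 - <<'E'
from h import *
a=[]
for c in ("scene","top"):
    im=r.capture(c);a.append(im)
    for t in ("dust_unit","tab_knob","tab_pivot","filter_panel","panel_grip","tray","tray_in","driver","bottle","carton"):
        for d in r.pinpoint(c,t)[:2]: print(c,t,round(d["confidence"],2),w(c,d["xyz"]).round(1))
save(a[0],"s0.png");save(a[1],"t0.png")
print(r.current_clock(),r.current_tool_rot(),rot(0))
E
```

```text
pics
scene dust_unit 0.9 [536.2 224.2  -1.1]
scene dust_unit 0.39 [ 4.156e+02  2.800e+00 -3.000e-01]
scene tab_knob 0.71 [541.4 179.9 118.7]
scene tab_pivot 0.56 [567.6 125.4  87.3]
scene tab_pivot 0.38 [ 522.8 -214.9   -1.2]
scene filter_panel 0.79 [535.  229.3  63.9]
scene panel_grip 0.74 [536.  231.4 119.9]
scene tray 0.8 [ 524.2 -211.8   -4.6]
scene tray 0.67 [653.7  -5.2   4.2]
scene tray_in 0.66 [ 521.  -215.1    7.5]
scene tray_in 0.55 [570.8 128.4  85.9]
scene bottle 0.69 [652.2  -2.7  -0. ]
scene carton 0.85 [767.6  13.6   3. ]
top dust_unit 0.87 [ 5.338e+02  2.308e+02 -2.000e-01]
top tab_pivot 0.93 [569.9 128.4  90.4]
top filter_panel 0.74 [538.6 229.1  65.5]
top panel_grip 0.78 [541.  231.2 117. ]
top tray 0.88 [ 522.4 -213.2    3. ]
top tray_in 0.98 [ 5.243e+02 -2.089e+02 -2.000e-01]
top driver 0.62 [407.    3.1   3.1]
top driver 0.3 [ 522.1 -211.5    2.1]
top bottle 0.46 [654.8  -3.3   2.9]
top carton 0.8 [773.4  18.7   2.3]
1.1 [6.57660425e-01 3.07194914e+00 1.16544519e-06] [2.22144147 2.22144147 0.        ]
```

View pics/t0.png

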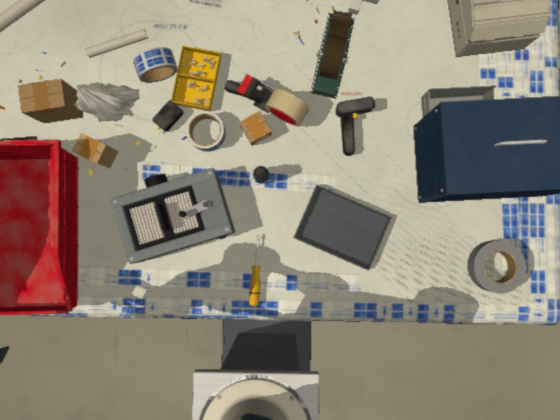

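View pics/s0.png

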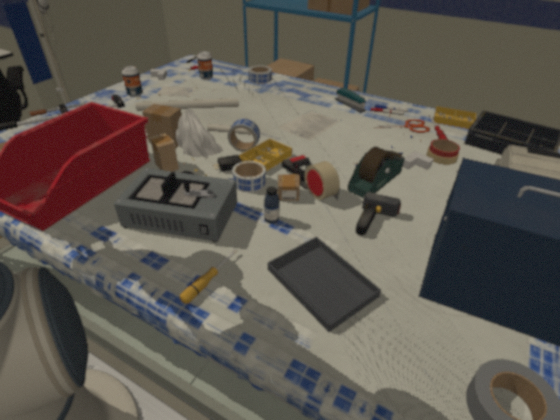

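```bash
python3 - <<'E'
from h import *
r.capture("top")
T=np.array(r.calibration("top")["cam_to_world"]);K=np.array(r.calibration("top")["K"])
print(T[:3,3])
for t,z in (("tray",24),("filter_panel",80),("dust_unit",80),("tab_knob",100)):
    for d in r.regions_of("top",t)[:1]:
        m=d["pixels"]
        v,u=np.nonzero(m)
        D=(T[:3,:3]@np.linalg.inv(K)@np.c_[u,v,np.ones(len(u))].T).T
        P=T[:3,3]+D*((z-T[2,3])/D[:,2])[:,None]
        (c,s,a)=cv2.minAreaRect(P[:,:2].astype(np.float32))
        print(t,round(d["confidence"],2),m.sum(),(u.min(),u.max(),v.min(),v.max()),np.round(c,1),np.round(s,1),round(a,2))
E
```

```text
[ 490.34307228  -66.64347936 1332.84998169]
tray 0.55 4737 (np.int64(294), np.int64(390), np.int64(185), np.int64(268)) [ 524.3 -208.7] [208.9 149.2] 66.94
filter_panel 0.56 3046 (np.int64(124), np.int64(203), np.int64(186), np.int64(248)) [537.6 229.1] [112.8 172.3] 18.23
dust_unit 0.78 4830 (np.int64(110), np.int64(233), np.int64(168), np.int64(263)) [554.  212.5] [195.  269.7] 17.63
tab_knob 0.64 251 (np.int64(179), np.int64(207), np.int64(201), np.int64(217)) [557.2 153.7] [21.4 73.3] 22.16
```

The top view shows the extractor at about (172,215), yawed about +18°. The pivot is near (205,205) and the knob near (183,213), so the tab lies over the panel. The tray is at (345,227), yawed about -23°, with the driver, bottle and carton clear of the route. I'll push the tab in the positive direction with shut fingers.

```bash
cat >> h.py <<'E'
PSI=0.31; C=np.array([537.8,230.0]); PIV=np.array([569.8,128.0]); TR=np.array([523.8,-210.0]); TPSI=np.deg2rad(-23.06)
def tabpose(th,off,z):
    a=PSI+th; e=np.array([-np.sin(a),np.cos(a)]); t=np.array([-np.cos(a),-np.sin(a)])
    return np.append(PIV+56*e-off*t,z), a
E
python3 - <<'E'
from h import *
for n,p,y in (("s",*tabpose(0.1,42,97)),("e",*tabpose(1.6,21.5,97)),("g",np.append(C,96),PSI+np.pi/2),("t",np.append(TR,42),TPSI+np.pi/2)):
    for k in (-1,0,1):
        q=r.ik(p,rot(y+k*np.pi)); print(n,k,None if q is None else np.round(q,2))
E
```

```text
s -1 [ 0.23  0.61  1.49 -0.    1.04  2.96]
s 0 [ 0.23  0.61  1.49 -0.    1.04 -0.18]
s 1 [ 0.23  0.61  1.49 -0.    1.04  2.96]
e -1 [0.14 0.51 1.72 0.   0.91 1.37]
e 0 [ 0.14  0.51  1.72 -0.    0.91 -1.77]
e 1 [0.14 0.51 1.72 0.   0.91 1.37]
g -1 [ 0.3   0.57  1.57 -0.    0.99  1.56]
g 0 [ 0.3   0.57  1.57 -0.    0.99 -1.58]
g 1 [ 0.3   0.57  1.57 -0.    0.99  1.56]
t -1 [-0.49  0.63  1.67 -0.    0.84  1.49]
t 0 [-0.49  0.63  1.67 -0.    0.84 -1.66]
t 1 [-0.49  0.63  1.67 -0.    0.84  1.49]
```

```bash
python3 - <<'E'
from h import *
r.gripper_close(5)
p,y=tabpose(0.05,45,160); r.movep(p,rot(y))
im=r.capture("wrist"); save(im,"w0.png")
for t in ("tab_knob","tab_pivot","panel_grip","filter_panel"):
    for d in r.pinpoint("wrist",t)[:1]: print(t,round(d["confidence"],2),w("wrist",d["xyz"]).round(1))
p[2]=97; r.move_l(p,velocity=80); f0=np.array(r.current_contact_force()); print(r.current_clock(),f0)
for th,off in [(0.05,22)]+[(t,21.5) for t in np.arange(.25,1.7,.2)]:
    p,y=tabpose(th,off,97); r.move_l(p,rot(y),velocity=50)
    f=np.array(r.current_contact_force()); print(round(th,2),f.round(1))
    if np.linalg.norm(f-f0)>25: print("STOP");break
print(r.current_clock())
im=r.capture("top"); save(im[150:280,90:260].repeat(4,0).repeat(4,1),"t1.png")
E
```

```text
tab_knob 0.83 [546.1 175.2 119.8]
panel_grip 0.9 [539.3 227.3 118.8]
filter_panel 0.64 [539.3 228.8  59.1]
5.725 [ 1.15298371 -0.84930075 -0.86471772]
0.05 [-0.1  1.1  0.4]
0.25 [ 0.  -0.2  0.1]
0.45 [-0.4 -0.1 -0.4]
0.65 [ 0.9 -0.6 -0.9]
0.85 [-0.3 -0.3  0.6]
1.05 [0.3 0.1 0.1]
1.25 [ 0.4 -0.3 -0. ]
1.45 [-0.4 -1.2 -0.4]
1.65 [-0.2 -0.3  0.4]
9.475
```

View pics/w0.png

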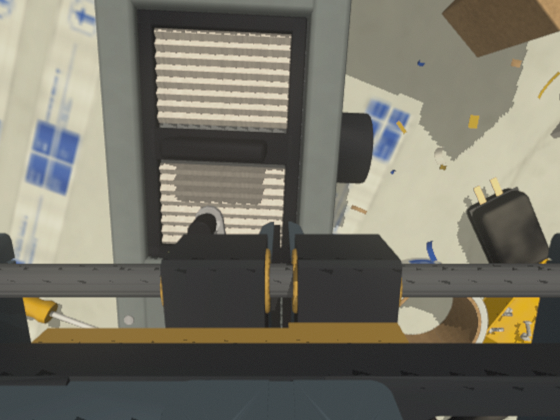

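The wrist view shows the knob at (207,225), left of the fingers, and the fin at (215,148). The push is done, so I'll raise the tool, go over the panel and check the tab.

```bash
python3 - <<'E'
from h import *
p,y=tabpose(1.65,26,97); r.move_l(p,velocity=60)
p[2]=190; r.move_l(p,velocity=150); r.gripper_open()
r.movep(np.append(C,190),rot(PSI+np.pi/2))
im=r.capture("wrist"); save(im,"w1.png")
for t in ("tab_knob","tab_pivot","panel_grip","filter_panel","dust_unit"):
    for d in r.pinpoint("wrist",t)[:1]: print(t,round(d["confidence"],2),w("wrist",d["xyz"]).round(1))
m=r.regions_of("wrist","filter_panel")
r.capture("scene")
for t in ("tab_knob","panel_grip"):
    for d in r.pinpoint("scene",t)[:1]: print(t,round(d["confidence"],2),w("scene",d["xyz"]).round(1))
print(tabpose(1.65,0,118)[0],r.current_clock())
E
```

```text
tab_knob 0.83 [515.1 103.7 121. ]
tab_pivot 0.92 [568.8 127.4  88. ]
panel_grip 0.68 [535.7 223.9 116.6]
filter_panel 0.62 [540.2 228.4  55.6]
tab_knob 0.73 [514.6 109.1 117.8]
panel_grip 0.76 [536.3 232.4 120.3]
[517.98815484 106.75070117 118.        ] 12.925
```

View pics/w1.png

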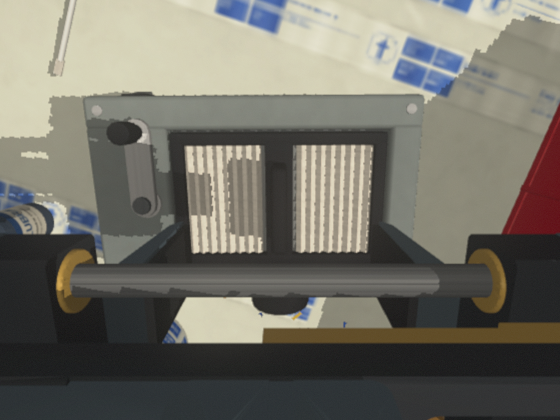

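Tab is well aside: the knob is at (122,132), the pivot at (143,205), and the panel is uncovered. The fin at (280,200) is centred between the fingers, so I'll grip lightly, recentre if there is side force, then lift.

```bash
python3 - <<'E'
from h import *
r.move_l(np.append(C,86),velocity=90); print(np.round(r.current_contact_force(),1))
r.gripper_close(6); r.hold(.2)
u=np.array([-np.sin(PSI),np.cos(PSI),0])
p=np.append(C,86.)
for i in range(4):
    f=np.mean([r.current_contact_force() for _ in range(5)],0); s=f@u
    print(np.round(f,1),round(s,1),r.current_grip_width(),np.round(r.current_torque(),2),np.round(r.current_ee_pos(),1))
    if abs(s)<2.5: break
    p=p+u*np.sign(s)*1.0; r.move_l(p,velocity=20); r.hold(.1)
r.gripper_close(30); r.hold(.2)
print(np.round(r.current_contact_force(),1),r.current_grip_width(),r.current_grasp_force(),r.current_clock())
E
```

```text
[ 0.9 -0.2 -0.3]
[ 0.7 -0.8  0.5] -1.0 11.976451399794012 [-0.02  0.01 -0.  ] [537.8 230.   86. ]
[ 1.4 -1.  -0.6] 11.526110080429996 29.99908983707428 16.0333
```

```bash
python3 - <<'E'
from h import *
p=np.append(C,86.)
for z in (92,100,110,125,250):
    p[2]=z; r.move_l(p,velocity=25 if z<120 else 120)
    print(z,np.round(r.current_contact_force(),1),round(r.current_grip_width(),2))
im=r.capture("scene"); save(im,"s2.png")
r.movep(np.append(TR,250),rot(TPSI+np.pi/2))
r.capture("top"); save(r.capture("wrist"),"w2.png")
for c in ("wrist","top"):
  for t in ("tray","tray_in","panel_grip"):
    for d in r.pinpoint(c,t)[:1]: print(c,t,round(d["confidence"],2),w(c,d["xyz"]).round(1))
print(np.round(r.current_contact_force(),1),r.current_grip_width(),r.current_clock())
E
```

```text
92 [ 0.7  0.9 -0.6] 11.84
100 [-0.   0.1 -2. ] 12.06
110 [-0.6  1.  -2.3] 11.81
125 [ 0.2  0.  -2.1] 11.75
250 [ 0.8  0.6 -2.6] 11.99
wrist tray_in 0.65 [ 6.533e+02 -3.200e+00  5.000e-01]
wrist panel_grip 0.76 [ 522.  -210.6  282.2]
[ 0.5 -0.4 -2.3] 11.696876517673278 20.975
```

View pics/w2.png

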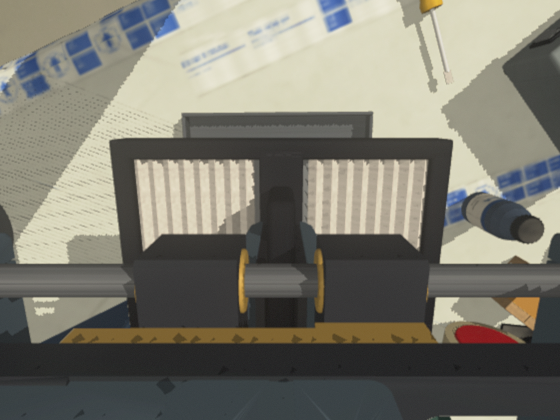

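View pics/s2.png

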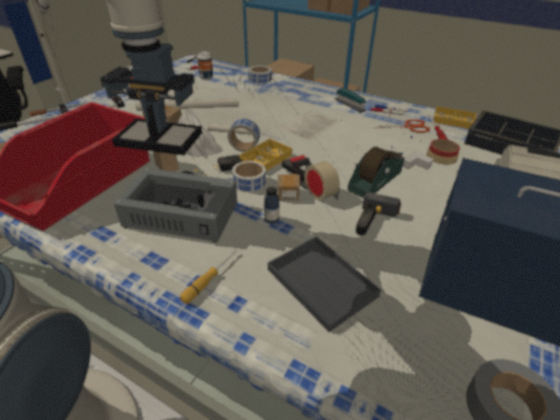

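The wrist view shows the panel level and square to the tray: the tray's far edge spans 183–372 at row 113, and the panel spans 112–450, so they share a centre. The scene view shows the panel clear of the extractor and the bystanders unmoved. Next I lower it slowly until it touches.

```bash
python3 - <<'E'
from h import *
p=np.append(TR,70.); r.move_l(p,velocity=120)
p[2]=38; r.move_l(p,velocity=40); f0=np.mean([r.current_contact_force() for _ in range(8)],0); print(f0.round(1))
for z in np.arange(36.5,26,-0.75):
    p[2]=z; r.move_l(p,velocity=15); 
    f=np.mean([r.current_contact_force() for _ in range(5)],0)
    if f[2]-f0[2]>3: break
print(z,f.round(1),r.current_clock())
save(r.capture("wrist"),"w3.png")
E
```

```text
[-0.1  0.3 -2. ]
29.75 [-1.   0.9  4.9] 26.075
```

View pics/w3.png

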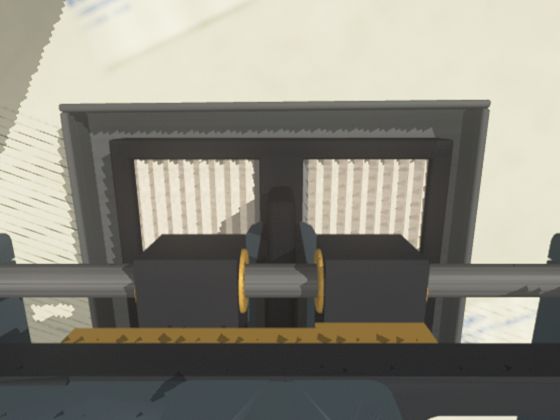

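Contact came at z = 29.75 against 30 expected. The panel frame (112–450) sits inside the tray walls (85–465) with a gap all round. Now I'll release, retreat and check.

```bash
python3 - <<'E'
from h import *
p=np.append(TR,29.75)
r.gripper_open(); r.hold(.2); print(np.round(r.current_contact_force(),1))
p[2]=110; r.move_l(p,velocity=100)
p[2]=250; r.move_l(p,velocity=200)
save(r.capture("wrist"),"w4.png")
r.movep([400,60,330],rot(0.1+np.pi/2))
im=r.capture("scene"); save(im,"s3.png"); 
for t in ("tab_knob","filter_panel","panel_grip","bottle","carton","driver","tray"):
    for d in r.pinpoint("scene",t)[:1]: print(t,round(d["confidence"],2),w("scene",d["xyz"]).round(1))
print(r.current_clock())
E
```

```text
[0.1 0.5 0.3]
tab_knob 0.52 [515.6 108.8 120.9]
filter_panel 0.82 [ 522.7 -209.9   10.9]
panel_grip 0.85 [ 525.4 -205.8   64.5]
bottle 0.59 [652.5  -3.4   4.4]
carton 0.65 [771.8  15.6   2.8]
driver 0.68 [413.8   5.2   2.3]
31.0
```

View pics/s3.png

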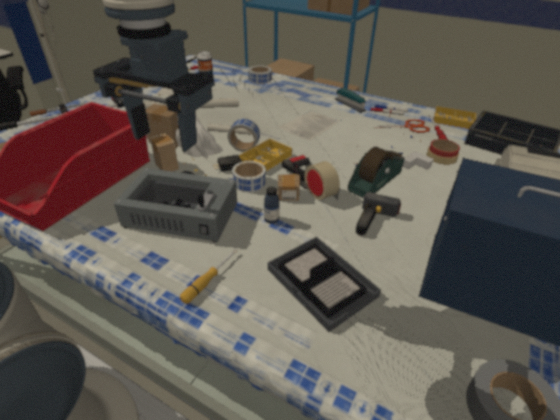

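View pics/w4.png

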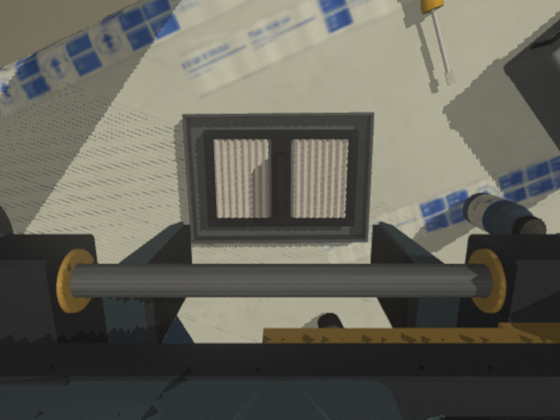

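Both views show the panel flat and centred in the tray, handle up ((280,180) in the wrist view, (322,280) in the scene view). The tab is still aside and the bystanders haven't moved.

```bash
python3 -c "
from h import *
print(r.sign_off())"
```

```text
the job is handed in; nothing more can be done
None
```

The job is handed in: the filter panel lies flat, handle up, on the tray floor, the tab is left turned about 1.65 rad aside, and the screwdriver, bottle and carton were not touched (about 31 s used).

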